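# Pry open the fuse bay of a mixer's control box

### The job

Pick up the flat-bladed opener, put its blade into the notch in the front of the green control box, under the edge of the grey snap-in fuse cover, and lever that edge up until it pops free. Then put the opener back down on the bench and lay the cover, top side up, in the steel tray. Leave the other glassware and tools where they stand.

Things in the scene. Friction and masses are not known exactly. Their poses are not given: they have to be found in the camera images.
- fusebox: Low green control box fixed to the bench, 172 x 130 x 73 mm high plus a low grey display panel (12 mm higher, knobs 20 mm) at its rear. Origin on the bench under the cover's closed centre; x points from its front (notch) face, 47.5 mm before the origin, to its rear; z up. Its top round the cover is flat, 73 mm above the bench.
- notch (a point): Middle of the outer edge of the notch's sill, on the box's front face, 60 mm above the bench. x points level into the box, z up. The notch is a slot 26 mm wide through the 5 mm front wall, from the flat sill up to the cover's underside 7 mm above it. Inside, a stop stands 35 mm from this point, the floor is 15 mm below the sill; small parts lie 14 mm either side of the middle: keep central.
- cover_center (a point): Centre of the plate of the grey plastic cover: 80 (x) x 60 (y) x 6 mm thick, about 40 g, with legs 13 mm long beneath (plate centre 16 mm above their feet). x from its notch edge to its rear edge, z out of its top. At the start it is snapped in, top flush with the box's top, centre 47.5 mm behind the notch point, 1.5 to 2.5 mm gap all round: fingers cannot take it.
- cover_edge (a point): Middle of the cover's notch edge, on its top face (40 mm before, 3 mm above the plate's centre); 13 to 14 mm above the sill when snapped in. Hidden catches hold the cover (about 8 N at this edge to free it); the rear edge rests on a ledge and is the pivot. Raised about 8 mm, the catches let go and two light springs keep the edge up, some 18 mm above the box's top, the cover tipped about 0.23 rad.
- cover: The same cover; origin 16 mm below the plate's centre, level with the feet of its legs. Once popped, it can be gripped from above by its two flat long sides (60 mm apart), best 10 to 15 mm from the plate's centre towards the notch edge, fingertips just above the box's top; then lifted straight out.
- opener_grip (a point): Centre of the handle of the flat opener, which lies on the bench. x along the tool to the blade's tip, z up. Grey plastic handle 90 (x) x 18 x 18 mm; steel blade 70 mm beyond it, 14 mm wide, 3 mm thick, its underside flush with the handle's; tip 115 mm from this point. About 90 g, balance point 14 mm towards the tip.
- opener_tip (a point): Middle of the end edge of the opener's blade, half-way up its thickness (1.5 mm above its underside). With the tip 30 mm past the notch's outer edge and the blade lying on the sill, tilting the handle down about 20 degrees about the sill's outer edge pops the cover; it takes about 4 N at the handle.
- opener: The same opener; origin under the middle of the handle, on its underside; same axes.
- tray_in (a point): Centre of the inner floor (4 mm above the bench) of a fixed open steel tray, 170 (x) x 150 (y) mm outside, 18 mm high, walls 4 mm; axes along its sides, z up.
- beaker: Glass beaker, 68 mm wide, 90 mm tall; origin at the centre of its underside. To be left alone.
- bottle: Amber bottle, 64 mm wide, 150 mm tall; origin at the centre of its underside. To be left alone.
- jar: White jar, 60 mm wide, 70 mm tall; origin at the centre of its underside. To be left alone.
- weight: Steel cylinder weight, 36 mm wide, 40 mm tall; origin at the centre of its underside. To be left alone.
- dish: White dish, 90 mm wide, 20 mm high; origin at the centre of its underside. To be left alone.
- screwdriver: Screwdriver with a black handle and round shaft, lying on the bench, not the opener. To be left alone.
There are look-alikes about, which are no part of the job. Leave any blue look-alike of the part that bears tray_in alone. There is more than one size of the opener; the job needs the larger.

How it is judged:
On the way:
1. the cover's notch edge has been levered up and has popped free (risen more than 10 mm) with the opener's tip still within 60 mm of the notch and no finger on the cover (z of cover_edge in the frame of notch above 0.023 m and distance between opener_tip and notch below 0.06 m and contact force between the fingers and cover below 0.1 N), for 0.1 s.
At the end, for the whole second after the job is handed in: The cover lies top side up and level (within 0.12 rad) inside the tray on its floor (centre within 60 mm in x and 55 mm in y of the tray's centre), and the opener lies on the bench (grip and tip lower than 30 mm); both at rest (x of cover_center in the frame of tray_in between -0.06 and 0.06 m and y of cover_center in the frame of tray_in between -0.055 and 0.055 m and z of cover_center in the frame of tray_in below 0.022 m and angle between cover's own z axis and vertical below 0.12 rad and linear speed of each of cover, opener below 0.02 m/s and height (world z) of each of opener_grip, opener_tip below 0.03 m); the robot touches nothing.
It fails at once if a bystander (beaker, bottle, jar, weight, dish or screwdriver) moved more than 30 mm (distance of any of beaker, bottle, jar, weight, dish, screwdriver from where it was at the start of the episode above 0.03 m).
It also fails if it takes over 67 s, if anything falls off the work surface, if the arm or the gripper's body presses on something with over 40 N, if the wrist force passes 120 N, or if a joint passes its speed limit or range.

### The arm

A 6-joint arm with a two-finger parallel gripper is mounted at the origin on the work surface. World frame = base frame: x ahead of the robot, y to its left, z up, the work surface at z = 0. Lengths are in m, angles in rad, forces in N, time in s.
With the tool pointing down it reaches from about 0.3 to 0.775 m from the base axis. Payload 14.6 kg.
Tool frame: the origin (TCP) lies between the finger pads; the fingertips stand 14 mm ahead of it and the grasp point (between the pads) lies 5 mm behind it; z points along the fingers, y is the direction in which the jaws open and shut (so a half turn about z gives the same grasp; the last joint's range is limited). The gripper opens to 94 mm and grips with 3 to 60 N. Pads are 16 mm wide; open, the fingers measure 119 mm over their backs; the gripper's body (75 mm by 177 mm) begins 78 mm behind the grasp point.
Start: joints at [-1.38, 0.3, 1.521, -0, 1.321, -0.067], TCP at [0.14, -0.532, 0.219] pointing down, gripper open.
Joint ranges: [-3.03, 3.03], [-0.79, 2.21], [0.23, 2.52], [-1.04, 4.18], [0, 3.07], [-2.55, 2.55]. Speed limits (rad/s): [2.22, 2.22, 2.57, 3.14, 3.14, 3.14].

### API

Orientations are given as a rotation vector (axis times angle).
In Python, from bench import goto, move_linear, move_joints, grip, hold, inverse_kinematics, observe, get_image, IKError, job_done, silhouettes gives the robot as it stands. Calls block until the motion is done:
- goto(position, orientation): joint-space move of the TCP to a pose.
- move_linear(position, v=0.15, rotation=None, stop_force=None): straight line of the TCP; rotation=None keeps the orientation; v is the mean speed in m/s. With stop_force (N) it stops when the force on the tool has changed by that much, and returns True; else False.
- move_joints(angles): joint-space move.
- grip(opening, force=None): finger opening in m; force is the grip in N (None keeps the last); returns when the fingers have stopped.
- hold(seconds).
- inverse_kinematics(position, orientation): joint angles nearest the present ones, or None.
- observe(): the state.
- get_image(name): name is "scene" or "side" or "wrist"; returns a dict with "image" (420x560x3 uint8, red, green, blue), "z_map" (420x560 float32, m along the optical axis (not along the pixel's ray), 0 where there is no reading), "fx", "fy", "cx", "cy" (pixels), "rvec" (rotation vector, rad) and "tvec" (3), from world to camera coordinates, as OpenCV has them. Camera axes: x right, y down, z forward; pixel columns grow to the right and rows downward; lengths in m; the calibration is good to about 2 mm. The wrist camera is an equidistant fisheye: a pixel r from the principal point sees the ray r / f radians off the axis. A picture is of the moment at which its call begins.
A pose or a line that the arm cannot do raises IKError and nothing moves.
- job_done(): hands the job in, once; it reports no verdict.
Trained networks look in a picture, given as the dict that the camera call returned (one of the last four; its "shot" number tells which), for a name from the list of things; names that differ only in an ending like _2 or _b are one class to them, and where a whole thing is asked for, a point or a joint stands for the part that bears it (a point fixed in the world has none). Each returns a list of dicts, best first, with "confidence" (0 to 1); they miss things now and then, are a little off and sometimes report something else, mostly with a low value. They report only what shows in the picture. A call takes as long as a camera call. They do not tell look-alikes from the thing itself.
- silhouettes(picture, label): "region" (420x560 bool, what is visible of it) and "location" ([column, row] in pixels, amid what is visible of it).
The state is a dict: "clock": time; "joint_positions": joint angles; "joint_velocities": joint speeds; "tau": joint torques, N m; "tcp_pos": TCP position; "eef_rot": TCP orientation; "wrist_force": force on the tool from outside, world axes, zero at the start; "wrist_torque": the same for the moment, N m; "width": finger opening in m.
Only numpy, scipy, OpenCV 4.12 (cv2) and the standard library are available. Lean on these libraries where they do the work, as an engineer would, in place of code of your own. Each camera call takes 0.05 s, during which the arm holds its last target. There are 200 camera calls.

## Working session

There is one attempt and no reset: what is moved stays moved. The work goes in short steps, each a Python script; the robot and the scene stay as the last script left them, time stands still between calls to the robot, and variables do not carry over. Pictures are saved under pics/ and viewed, about 8 in all and at most 12, crops included, and the job is handed in when it is done.

```bash
ls; mkdir -p pics; cat > h.py <<'E'
import numpy as np, cv2
from scipy.spatial.transform import Rotation as R
from bench import *
def world(p, mask=None):
    z=p["z_map"]; v,u=np.nonzero((z>0) if mask is None else (mask&(z>0)))
    d=z[v,u]; c=np.stack([(u-p["cx"])/p["fx"]*d,(v-p["cy"])/p["fy"]*d,d],1)
    Rm=cv2.Rodrigues(np.array(p["rvec"],float))[0]
    return (c-np.array(p["tvec"]).ravel())@Rm, u, v
def save(p,n): cv2.imwrite(f"pics/{n}.png",p["image"][:,:,::-1])
E
python3 - <<'E'
from h import *
for n in ["scene","side"]:
    p=get_image(n); save(p,n); np.savez(f"{n}.npz",**{k:v for k,v in p.items()})
    for l in ["fusebox","cover","opener","tray_in","screwdriver","dish","beaker","bottle","jar","weight"]:
        for s in silhouettes(p,l):
            if s["confidence"]<.3: continue
            w,u,v=world(p,s["region"])
            print(n,l,round(s["confidence"],2),np.round(s["location"]),s["region"].sum(),np.round(np.median(w,0),3),np.round(w.min(0),3),np.round(w.max(0),3))
a=cv2.imread("pics/scene.png");b=cv2.imread("pics/side.png")
print(observe()["clock"])
E
```

```text
pics
scene fusebox 0.84 [284. 283.] 3612 [0.665 0.036 0.073] [ 0.498 -0.038 -0.003] [0.714 0.103 0.098]
scene fusebox 0.73 [428. 286.] 723 [0.646 0.359 0.066] [0.61  0.337 0.004] [0.667 0.393 0.074]
scene cover 0.67 [284. 253.] 770 [0.588 0.03  0.073] [ 0.546 -0.002  0.067] [0.628 0.06  0.077]
scene opener 0.56 [384. 220.] 345 [0.452 0.306 0.014] [ 0.381  0.286 -0.002] [0.538 0.326 0.022]
scene opener 0.52 [395. 302.] 1032 [0.698 0.279 0.054] [ 0.634  0.241 -0.006] [0.739 0.33  0.093]
scene opener 0.51 [331. 212.] 164 [0.426 0.156 0.011] [ 0.364  0.135 -0.004] [0.48  0.182 0.017]
scene opener 0.31 [287. 252.] 760 [0.588 0.03  0.073] [ 0.545 -0.002  0.067] [0.63  0.06  0.077]
scene tray_in 0.89 [158. 144.] 2253 [ 0.183 -0.355  0.004] [ 0.071 -0.437 -0.006] [ 0.276 -0.273  0.022]
scene tray_in 0.74 [172. 223.] 3227 [ 0.457 -0.27   0.004] [ 0.367 -0.35  -0.005] [ 0.544 -0.189  0.023]
scene screwdriver 0.61 [ 99. 218.] 314 [ 0.458 -0.462  0.022] [ 0.403 -0.484  0.004] [ 0.507 -0.447  0.029]
scene dish 0.78 [446. 205.] 666 [0.396 0.484 0.012] [ 0.359  0.434 -0.003] [0.446 0.534 0.022]
sce
[... 1488 characters left out ...]
64 0.079]
side dish 0.94 [276. 403.] 1299 [0.4   0.475 0.012] [ 0.355  0.432 -0.003] [0.441 0.512 0.026]
side beaker 0.65 [165. 286.] 988 [0.705 0.275 0.058] [ 0.669  0.245 -0.   ] [0.737 0.312 0.094]
side beaker 0.54 [255. 142.] 169 [ 0.626 -0.287  0.03 ] [ 0.61  -0.348 -0.005] [ 0.66  -0.276  0.044]
side bottle 0.92 [215. 129.] 814 [ 0.729 -0.277  0.073] [ 0.703 -0.416 -0.005] [ 0.813 -0.26   0.154]
side bottle 0.59 [223. 222.] 2914 [0.628 0.076 0.072] [ 0.531 -0.046 -0.003] [0.739 0.107 0.097]
side jar 0.68 [240. 209.] 519 [0.584 0.034 0.073] [ 0.543 -0.     0.068] [0.625 0.065 0.079]
side weight 0.68 [254. 139.] 127 [ 0.624 -0.286  0.032] [ 0.611 -0.307  0.003] [ 0.641 -0.278  0.044]
1.1
```

View pics/scene.png

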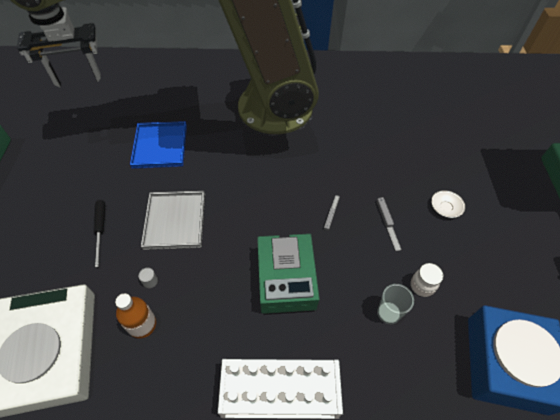

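View pics/side.png

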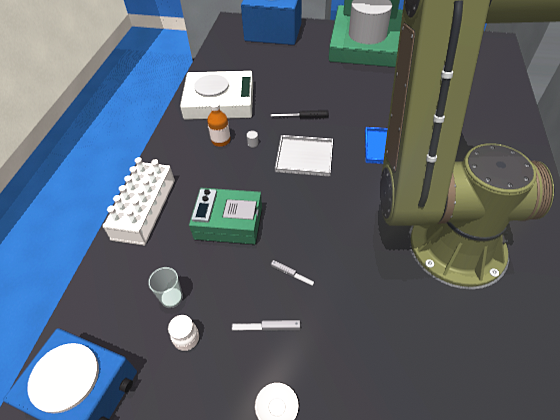

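The scene camera shows the green box at (287,272), notch face towards the robot, cover at (285,252). The large opener lies at (389,223) with its handle near the robot, the small one at (331,212), and the steel tray at (173,220). In the side picture the opener is at (267,326) and the box at (226,215). Next I measure poses from the depth maps.

```bash
python3 - <<'E'
from h import *
for n in ["scene","side"]:
    p=dict(np.load(n+".npz",allow_pickle=True)); w,u,v=world(p); im=p["image"].astype(int)[v,u]
    def rect(m):
        c,s,a=cv2.minAreaRect(w[m][:,:2].astype(np.float32)); return np.round(c,4),np.round(s,4),round(a,2),m.sum()
    def box(x0,x1,y0,y1,z0,z1): return (w[:,0]>x0)&(w[:,0]<x1)&(w[:,1]>y0)&(w[:,1]<y1)&(w[:,2]>z0)&(w[:,2]<z1)
    top=box(.48,.75,-.07,.13,.068,.078); green=im[:,1]-im[:,0]>25
    print(n,"boxtop",rect(top), "z",np.median(w[top][:,2]))
    grey=top&(abs(im[:,1]-im[:,0])<12)&(im[:,1]>90)&(w[:,0]<.632)
    print("cover",rect(grey), np.median(w[grey],0))
    # opener: brightness over bench
    br=im.sum(1)>200
    o=box(.34,.58,.26,.36,-.006,.03)&br; print("opener",rect(o))
    h=o&(w[:,2]>.012); b=o&(w[:,2]<.0085)
    print("handle",rect(h),np.median(w[h],0)); 
    d=w[o][:,:2]; c=d.mean(0); ax=np.linalg.svd(d-c,full_matrices=False)[2][0]; ax*=np.sign(ax[0]); t=(d-c)@ax
    print("axis",np.degrees(np.arctan2(ax[1],ax[0])),"ends",c+ax*t.min(),c+ax*t.max(),np.ptp(t))
    print("bench z",np.median(w[box(.34,.58,.2,.26,-.02,.02)][:,2]))
    r=box(.33,.58,-.38,-.15,.012,.03); print("tray",rect(r))
    f=box(.47,.56,.0,.06,.02,.066)&green; print("front face x",np.percentile(w[f][:,0],[5,50,95]),f.sum())
E
```

```text
scene boxtop (array([0.6235, 0.0322]), array([0.1721, 0.1298]), 4.28, np.int64(2756)) z 0.07256862925801431
cover (array([0.5842, 0.0305]), array([0.0842, 0.0613]), 4.01, np.int64(772)) [0.58639267 0.0296425  0.07297031]
opener (array([0.4512, 0.3132]), array([0.1775, 0.0308]), 10.02, np.int64(387))
handle (array([0.4254, 0.3021]), array([0.0895, 0.018 ]), 10.02, np.int64(173)) [0.42779817 0.30210886 0.01713766]
axis 9.742999277203044 ends [0.36426398 0.29483002] [0.53929136 0.32488321] 0.17758878852644927
bench z -0.0007312215420364929
tray (array([ 0.4544, -0.2679]), array([0.1735, 0.1512]), 3.25, np.int64(426))Traceback (most recent call last):
  File "<stdin>", line 20, in <module>
    return _quantile_unchecked(
        a, q, axis, out, overwrite_input, method, keepdims, weights)
    return _ureduce(a,
                    func=_quantile_ureduce_func,
    ...<5 lines>...
                    overwrite_input=overwrite_input,
                    method=method)
    r = func(a, **kwargs)
    result = _quantile(arr,
                       quantiles=q,
    ...<2 lines>...
                       out=out,
                       weights=wgt)
    slices_having_nans = np.isnan(arr[-1, ...])
                                  ~~~^^^^^^^^^
IndexError: index -1 is out of bounds for axis 0 with size 0
```

```bash
python3 - <<'E'
from h import *
for n in ["side"]:
    p=dict(np.load(n+".npz",allow_pickle=True)); w,u,v=world(p); im=p["image"].astype(int)[v,u]
    def rect(m):
        c,s,a=cv2.minAreaRect(w[m][:,:2].astype(np.float32)); return np.round(c,4),np.round(s,4),round(a,2),m.sum()
    def box(x0,x1,y0,y1,z0,z1): return (w[:,0]>x0)&(w[:,0]<x1)&(w[:,1]>y0)&(w[:,1]<y1)&(w[:,2]>z0)&(w[:,2]<z1)
    top=box(.48,.75,-.07,.13,.069,.078)
    print(n,"boxtop",rect(top), "z",np.median(w[top][:,2]))
    grey=top&(abs(im[:,1]-im[:,0])<12)&(im[:,1]>90)&(w[:,0]<.632)
    print("cover",rect(grey), np.median(w[grey],0))
    o=box(.34,.58,.26,.36,-.006,.03)&(im.sum(1)>200)
    h=o&(w[:,2]>.012)
    print("handle",rect(h),np.median(w[h],0),"opener",rect(o)) 
    d=w[o][:,:2]; c=d.mean(0); ax=np.linalg.svd(d-c,full_matrices=False)[2][0]; ax*=np.sign(ax[0]); t=(d-c)@ax
    print("axis",np.degrees(np.arctan2(ax[1],ax[0])),"ends",c+ax*t.min(),c+ax*t.max(),np.ptp(t))
    r=box(.33,.58,-.38,-.15,.012,.03); print("tray",rect(r))
o=observe(); print(o["tcp_pos"],o["eef_rot"],R.from_rotvec(o["eef_rot"]).as_matrix().round(3).tolist())
E
```

```text
side boxtop (array([0.621 , 0.0352]), array([0.1712, 0.1339]), 4.09, np.int64(1855)) z 0.07301726189563984
cover (array([0.5846, 0.0309]), array([0.0821, 0.0641]), 4.49, np.int64(468)) [0.58223279 0.0326247  0.07340482]
handle (array([0.4226, 0.3065]), array([0.0863, 0.0179]), 9.82, np.int64(301)) [0.42226797 0.30697917 0.01758556] opener (array([0.46, 0.31]), array([0.1 , 0.24]), 90.0, np.int64(4014))
axis -0.5334524309936705 ends [0.33967762 0.31350168] [0.58042626 0.31126013] 0.24075907590778473
tray (array([ 0.4509, -0.2629]), array([0.1702, 0.1583]), 3.13, np.int64(293))
[ 0.14021485 -0.53182548  0.21943019] [-3.11552496e+00 -4.03802358e-01 -1.22631119e-05] [[0.967, 0.255, 0.0], [0.255, -0.967, 0.0], [0.0, -0.0, -1.0]]
```

```bash
cat >> h.py <<'E'
def wworld(p):
    z=p["z_map"]; v,u=np.nonzero(z>0); d=z[v,u]
    x=(u-p["cx"])/p["fx"]; y=(v-p["cy"])/p["fy"]; th=np.hypot(x,y)+1e-9; ok=th<1.3
    u,v,d,x,y,th=[a[ok] for a in (u,v,d,x,y,th)]
    k=np.tan(th)/th*d; Rm=cv2.Rodrigues(np.array(p["rvec"],float))[0]
    return (np.stack([x*k,y*k,d],1)-np.array(p["tvec"]).ravel())@Rm,u,v
def ori(yaw_deg,tilt=0):  # tool down, tool x along yaw; tilt raises tool x
    return (R.from_euler("z",yaw_deg,degrees=True)*R.from_euler("y",-tilt,degrees=True)*R.from_euler("x",180,degrees=True)).as_rotvec()
def rect(w,m):
    c,s,a=cv2.minAreaRect(w[m][:,:2].astype(np.float32)); return np.round(c,4),np.round(s,4),round(a,2),m.sum()
def inb(w,x0,x1,y0,y1,z0,z1): return (w[:,0]>x0)&(w[:,0]<x1)&(w[:,1]>y0)&(w[:,1]<y1)&(w[:,2]>z0)&(w[:,2]<z1)
E
python3 - <<'E'
from h import *
goto([.45,.03,.25],ori(4.2)); print(observe()["clock"],observe()["joint_positions"])
p=get_image("wrist"); save(p,"w1"); w,u,v=wworld(p); im=p["image"].astype(int)[v,u]
top=inb(w,.48,.75,-.07,.13,.068,.078); print("box",rect(w,top),np.median(w[top][:,2]))
g=top&(abs(im[:,1]-im[:,0])<12)&(im[:,1]>90)&(w[:,0]<.632); print("cover",rect(w,g))
goto([.424,.3045,.17],ori(9.9)); print(observe()["clock"],observe()["joint_positions"])
p=get_image("wrist"); save(p,"w2"); w,u,v=wworld(p); im=p["image"].astype(int)[v,u]
o=inb(w,.34,.58,.26,.36,-.01,.03)&(im.sum(1)>200); h=inb(w,.34,.58,.26,.36,.012,.03)
print("handle",rect(w,h),np.median(w[h],0),"opener",rect(w,o))
cv2.imwrite("pics/w12.png",cv2.resize(np.hstack([cv2.imread("pics/w1.png"),cv2.imread("pics/w2.png")]),(800,300)))
E
```

```text
3.3917 [-1.57234480e-02  5.19644565e-02  1.74043014e+00 -8.91824346e-05
  1.34927210e+00  1.48243413e+00]
box (array([0.6001, 0.0319]), array([0.1268, 0.1313]), 4.17, np.int64(13272)) 0.07236694648140228
cover (array([0.5849, 0.0306]), array([0.0809, 0.0603]), 4.24, np.int64(4174))
4.55 [ 5.50891400e-01  2.84073284e-01  1.66026848e+00 -1.72826643e-04
  1.19677580e+00  1.94992888e+00]
handle (array([0.4239, 0.3049]), array([0.0891, 0.0175]), 10.16, np.int64(1499)) [0.42612844 0.30489885 0.01695236] opener (array([0.46, 0.31]), array([0.24, 0.1 ]), 0.0, np.int64(20758))
```

View pics/w12.png

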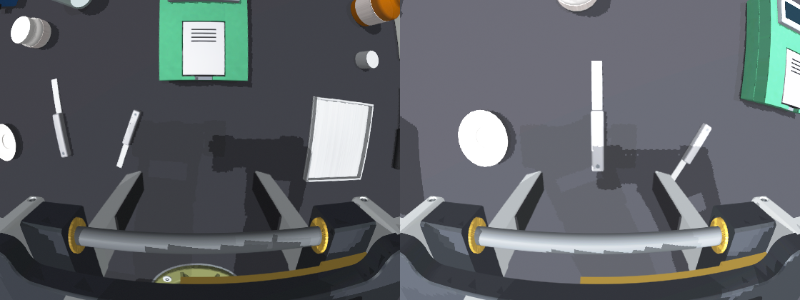

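The wrist view confirms it: box at the centre with the notch visible below the cover (left half, about (204,78)), and the opener centred under the gripper (right half, (597,115)). The numbers agree within 1 mm. Now grasp and go to the pre-insertion pose.

```bash
cat >> h.py <<'E'
YB=4.2; ex=np.array([np.cos(np.radians(YB)),np.sin(np.radians(YB)),0]); ey=np.array([-ex[1],ex[0],0]); ez=np.array([0,0,1.])
COV=np.array([.5849,.0306,0]); NOTCH=COV-.0475*ex+[0,0,.06]
E
python3 - <<'E'
from h import *
for t in (0,10,20,25):
    print(t,inverse_kinematics(NOTCH-.085*ex+[0,0,.02-.0015*t],ori(YB,t)) is not None)
move_linear([.4239,.3049,.018],v=.12); print(observe()["wrist_force"])
grip(0.0,50); print(observe()["width"],observe()["tcp_pos"])
move_linear([.4239,.3049,.13],v=.12)
t=NOTCH-.14*ex; goto([t[0],t[1],.13],ori(YB)); move_linear([t[0],t[1],.08],v=.1)
hold(.2); p=get_image("wrist"); save(p,"w3"); w,u,v=wworld(p); im=p["image"].astype(int)[v,u]
rel=(w-NOTCH)@np.stack([ex,ey,ez],1)
m=(abs(rel[:,1])<.03)&(rel[:,0]>-.12)&(rel[:,0]<-.004)&(rel[:,2]>-.03)&(rel[:,2]<.03)
bl=m&(rel[:,0]>-.085); r=rel[bl]; print("blade max x",np.sort(r[:,0])[-10:].round(4))
for a in np.arange(-.09,-.015,.01):
    k=rel[m&(abs(rel[:,0]-a)<.005)]; print(round(a,3),len(k),k[:,1].min().round(4),k[:,1].max().round(4),np.median(k[:,2]).round(4))
print(observe()["clock"],observe()["width"],observe()["tcp_pos"])
E
```

```text
0 True
10 True
20 True
25 True
[-0.16700327  0.77032931  0.57356547]
0.01735955492131202 [0.42390098 0.30488354 0.01799461]
blade max x [-0.0255 -0.0255 -0.0255 -0.0255 -0.0255 -0.0255 -0.0255 -0.0254 -0.0254
 -0.0253]
-0.09 423 -0.0066 0.007 0.0048
-0.08 430 -0.007 0.0064 0.0048
-0.07 450 -0.007 0.0063 0.0048
-0.06 457 -0.007 0.0068 0.0048
-0.05 468 -0.0069 0.0068 0.0048
-0.04 466 -0.0069 0.0068 0.0048
-0.03 436 -0.0069 0.0068 0.0048Traceback (most recent call last):
  File "<stdin>", line 13, in <module>
    return umr_minimum(a, axis, None, out, keepdims, initial, where)
ValueError: zero-size array to reduction operation minimum which has no identity
```

View pics/w3.png

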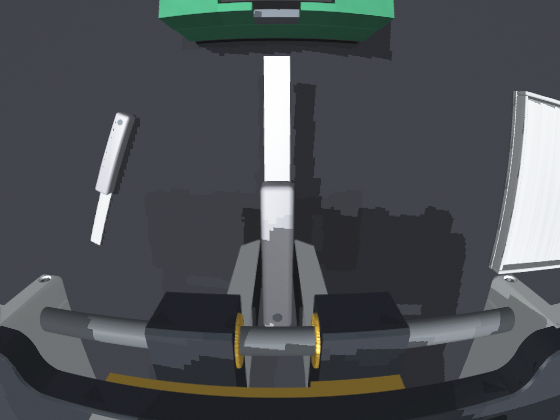

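The wrist picture shows the blade centred on the notch, its tip (277,57) just short of it (277,14), with 25 mm to go. Insert and lever.

```bash
python3 - <<'E'
from h import *
t=NOTCH-.085*ex
print("stopped",move_linear([t[0],t[1],.08],v=.06,stop_force=8)); o=observe(); print((o["tcp_pos"]-t).round(4),o["wrist_force"].round(2))
print("sill",move_linear([t[0],t[1],.078],v=.02,stop_force=4)); print(observe()["tcp_pos"],observe()["wrist_force"].round(2))
for a in (4,8,12,16,20,23):
    A=np.radians(a); c=np.cos(A)*ex+np.sin(A)*ez; d=-np.sin(A)*ex+np.cos(A)*ez
    move_linear(NOTCH-.085*c+.018*d,v=.04,rotation=ori(YB,a)); o=observe(); print(a,o["wrist_force"].round(2),o["wrist_torque"].round(2),round(o["clock"],2))
hold(.3)
for n in ("scene","side","wrist"):
    p=get_image(n); save(p,"l_"+n); w,u,v=(wworld if n=="wrist" else world)(p); rel=(w-NOTCH)@np.stack([ex,ey,ez],1)
    for a in np.arange(.01,.09,.015):
        k=rel[(abs(rel[:,1])<.015)&(abs(rel[:,0]-a)<.006)&(rel[:,2]>-.0)]; print(n,round(a,3),len(k),np.median(k[:,2]).round(4) if len(k) else None)
print(o["tcp_pos"],observe()["clock"])
a=cv2.imread("pics/l_side.png")[130:300,130:360]; b=cv2.imread("pics/l_wrist.png")
cv2.imwrite("pics/l.png",np.hstack([cv2.resize(a,(400,300)),cv2.resize(b,(400,300))]))
E
```

```text
stopped False
[-0.0003 -0.      0.02  ] [-0.19  0.96 -0.82]
sill False
[0.45263357 0.02088554 0.07796526] [-0.27  0.32 -1.08]
4 [-0.76 -0.22 -0.67] [-0.01  0.03 -0.03] 11.89
8 [ 0.48 -1.19 -1.25] [-0.02  0.12 -0.02] 12.19
12 [-1.88  0.02 -1.84] [-0.02  0.72  0.04] 12.49
16 [-0.65 -0.06 -0.94] [-0.    0.16  0.01] 12.79
20 [-0.22  0.15 -0.3 ] [-0.07  0.2  -0.01] 13.09
23 [-0.63  0.2  -0.57] [-0.05  0.26 -0.01] 13.36
scene 0.01 17 0.0298
scene 0.025 62 0.0273
scene 0.04 64 0.0241
scene 0.055 61 0.0207
scene 0.07 68 0.0168
scene 0.085 62 0.013
side 0.01 45 0.0278
side 0.025 40 0.0276
side 0.04 36 0.0238
side 0.055 38 0.0203
side 0.07 38 0.0174
side 0.085 37 0.013
wrist 0.01 1563 0.0263
wrist 0.025 915 0.027
wrist 0.04 731 0.0235
wrist 0.055 616 0.02
wrist 0.07 98 0.0176
wrist 0.085 0 None
[0.45259946 0.02093692 0.04358746] 13.8083
```

View pics/l.png

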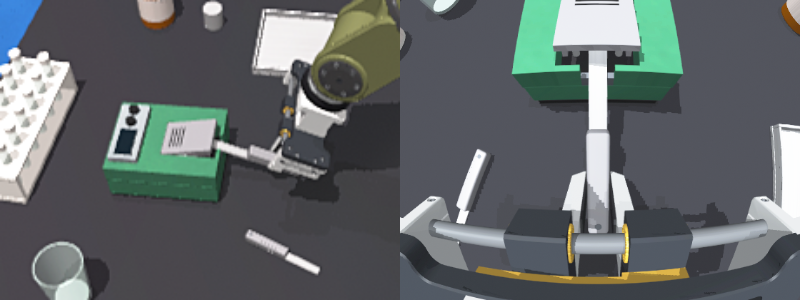

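It popped: the cover edge is about 31 mm above the sill, tipped about 0.22 rad, and both views show it raised with the blade in the notch. Now withdraw and put the opener back.

```bash
python3 - <<'E'
from h import *
for a in (12,2):
    A=np.radians(a); c=np.cos(A)*ex+np.sin(A)*ez; d=-np.sin(A)*ex+np.cos(A)*ez
    move_linear(NOTCH-.085*c+.019*d,v=.06,rotation=ori(YB,a))
t=NOTCH-.14*ex; move_linear([t[0],t[1],.0795],v=.08,rotation=ori(YB,0))
p=get_image("wrist"); w,u,v=wworld(p); rel=(w-NOTCH)@np.stack([ex,ey,ez],1)
for a in (-.08,-.06,-.04,-.03):
    k=rel[(abs(rel[:,1])<.012)&(abs(rel[:,0]-a)<.005)&(abs(rel[:,2])<.03)]; print(a,len(k),np.median(k,0).round(4))
k=rel[(rel[:,0]>0)&(rel[:,0]<.1)&(abs(rel[:,1])<.02)]; print("cover max z",k[:,2].max())
move_linear([t[0],t[1],.15],v=.15)
goto([.424,.305,.10],ori(10)); print("touch",move_linear([.424,.305,.0185],v=.06,stop_force=6)); print(observe()["tcp_pos"],observe()["wrist_force"])
grip(.09); move_linear([.424,.305,.15],v=.15)
# look at the cover
g=COV-.03*ex; goto([g[0]-.05,g[1],.25],ori(YB))
p=get_image("wrist"); save(p,"w5"); w,u,v=wworld(p); im=p["image"].astype(int)[v,u]; rel=(w-NOTCH)@np.stack([ex,ey,ez],1)
o=inb(w,.34,.58,.26,.38,.012,.03); print("handle",rect(w,o))
g=(rel[:,0]>-.0)&(rel[:,0]<.1)&(abs(rel[:,1])<.045)&(rel[:,2]>.0155)&(rel[:,2]<.036); print("cover raised part, notch frame",rect(rel,g))
for a in (.01,.025,.04,.055,.07,.08):
    k=rel[(abs(rel[:,1])<.02)&(abs(rel[:,0]-a)<.004)]; print(a,np.median(k[:,2]).round(4))
print(observe()["clock"])
E
```

```text
-0.08 435 [-0.0799 -0.0004  0.0039]
-0.06 458 [-0.0598 -0.0004  0.0038]
-0.04 466 [-0.0401 -0.0001  0.0038]
-0.03 438 [-0.0302  0.0002  0.0038]
cover max z 0.014289343693308504
touch False
[0.42416904 0.30511601 0.01883594] [ 0.29611654 -0.01381408 -1.55084011]
handle (array([0.4239, 0.3042]), array([0.0886, 0.0193]), 10.25, np.int64(613))
cover raised part, notch frame (array([0.045 , 0.0008]), array([0.0602, 0.0704]), 89.7, np.int64(3690))
0.01 0.0295
0.025 0.027
0.04 0.0234
0.055 0.0199
0.07 0.0164
0.08 0.014
22.2083
```

View pics/w5.png

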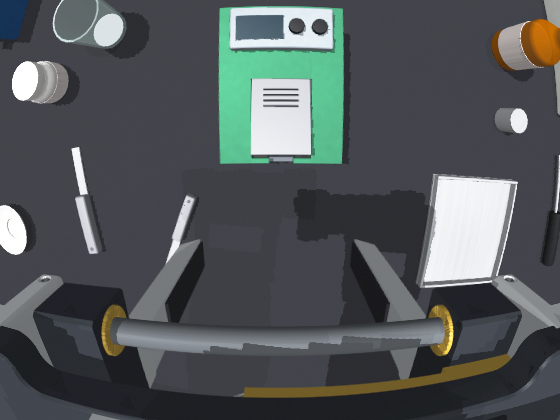

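The opener is back on the bench at its old place ((88,200) in the picture), the cover is raised at (281,118), and the tray is at (467,230). Now grip and lift the cover.

```bash
python3 - <<'E'
from h import *
p=get_image("wrist"); w,u,v=wworld(p); r=inb(w,.34,.58,-.37,-.17,.011,.03); print("tray",rect(w,r))
g=NOTCH+.0365*ex+.0006*ey
goto([g[0],g[1],.15],ori(YB)); grip(.092)
print("hit",move_linear([g[0],g[1],.089],v=.08,stop_force=6)); print(observe()["tcp_pos"])
grip(.03,20); print("width",observe()["width"])
move_linear([g[0],g[1],.16],v=.08); print("width",observe()["width"],observe()["clock"])
move_linear([g[0],g[1],.20],v=.1,rotation=ori(YB,12.9))
p=get_image("side"); save(p,"c_side"); p=get_image("wrist"); save(p,"c_wrist"); w,u,v=wworld(p)
rel=(w-NOTCH)@np.stack([ex,ey,ez],1)
k=(rel[:,0]>-.02)&(rel[:,0]<.11)&(abs(rel[:,1])<.05)&(rel[:,2]>.11)&(rel[:,2]<.16); print("held",rect(rel,k),np.median(rel[k][:,2]))
for a in (.0,.02,.04,.055,.07,.08):
    q=rel[k&(abs(rel[:,1])<.02)&(abs(rel[:,0]-a)<.004)]; print(a,len(q),np.median(q[:,2]).round(4) if len(q) else None)
a=cv2.imread("pics/c_side.png")[100:270,130:360]; b=cv2.imread("pics/c_wrist.png")
cv2.imwrite("pics/c.png",np.hstack([cv2.resize(a,(400,300)),cv2.resize(b,(400,300))]))
E
```

```text
tray (array([ 0.4525, -0.266 ]), array([0.1707, 0.1527]), 3.31, np.int64(1304))
hit False
[0.57416178 0.03039823 0.08941595]
width 0.0598370576402907
width 0.059934212692002935 25.6333
held (array([0.0511, 0.0003]), array([0.0837, 0.0804]), 89.99, np.int64(15828)) 0.13457413783143102
0.0 0 None
0.02 888 0.1348
0.04 956 0.1346
0.055 982 0.1344
0.07 979 0.1344
0.08 988 0.1343
```

View pics/c.png

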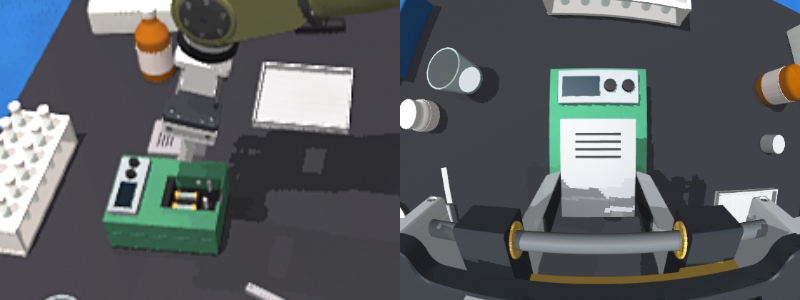

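The cover is held level between the fingers (right half, (600,165)) and the box is open (left half, (190,195)). Place it in the tray.

```bash
python3 - <<'E'
from h import *
Y=3.3; d=np.array([np.cos(np.radians(Y)),np.sin(np.radians(Y))]); t=np.array([.4525,-.266])-.014*d
goto([t[0],t[1],.14],ori(Y,12.9))
print("hit",move_linear([t[0],t[1],.0285],v=.06,stop_force=4)); print(observe()["tcp_pos"],observe()["wrist_force"])
grip(.08); hold(.2); move_linear([t[0],t[1],.13],v=.1)
goto([t[0]-.05,t[1]+.08,.27],ori(Y)); hold(.3)
p=get_image("wrist"); save(p,"f_w"); w,u,v=wworld(p); T=np.array([.4525,-.266,.004]); B=np.array([[d[0],d[1],0],[-d[1],d[0],0],[0,0,1]]).T; rel=(w-T)@B
k=(abs(rel[:,0])<.077)&(abs(rel[:,1])<.067)&(rel[:,2]>.012); print("cover in tray",rect(rel,k),np.median(rel[k],0))
for a in (-.03,0,.03): 
    q=rel[k&(abs(rel[:,0]-a)<.006)]; print(a,np.median(q[:,2]).round(4))
p=get_image("scene"); save(p,"f_s"); w,u,v=world(p); print("handle",rect(w,inb(w,.34,.58,.26,.38,.012,.03)), "max z",w[inb(w,.34,.56,.27,.36,-.02,.1)][:,2].max())
for l in ["jar","weight","dish","beaker","bottle","screwdriver"]:
    s=silhouettes(p,l)[:1]; print(l,[(np.round(x["location"]),round(x["confidence"],2)) for x in s])
print(observe()["clock"],observe()["width"])
a=cv2.imread("pics/f_s.png"); b=cv2.imread("pics/f_w.png")
cv2.imwrite("pics/f.png",np.hstack([cv2.resize(a,(400,300)),cv2.resize(b,(400,300))]))
E
```

```text
hit False
[ 0.43865762 -0.26690225  0.02876326] [-0.21824146  0.11589722  0.14750253]
cover in tray (array([-0.0151,  0.018 ]), array([0.112, 0.098]), 0.18, np.int64(31058)) [-0.03611547  0.03338093  0.37014867]
-0.03 0.3673
0 0.0182
0.03 0.0182
handle (array([0.4261, 0.3024]), array([0.0931, 0.0198]), 10.99, np.int64(192)) max z 0.021454189509056792
jar [(array([426., 284.]), 0.83)]
weight [(array([149., 278.]), 0.75)]
dish [(array([442., 203.]), 0.62)]
beaker [(array([395., 305.]), 0.66)]
bottle [(array([133., 318.]), 0.96)]
screwdriver [(array([ 99., 220.]), 0.59)]
32.8583 0.08034058345603255
```

View pics/f.png

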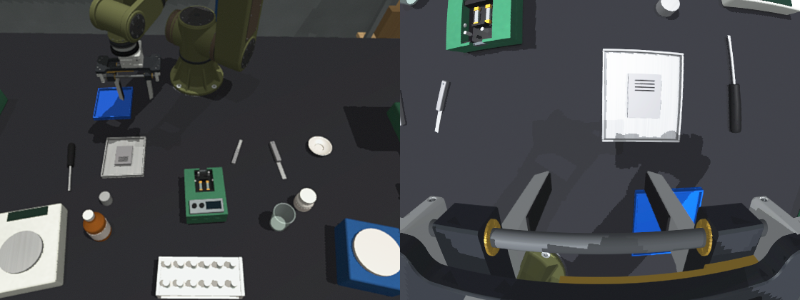

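The picture shows the cover label-up in the middle of the steel tray (right half, (645,95)). The opener lies flat on the bench (left half, (279,160)), the bystanders have not moved, and the gripper is clear.

```bash
python3 -c "
from bench import *
job_done()"
```

```text
the job is handed in; nothing more can be done
```

The job is done and handed in at about 33 s of the 67 s allowed. No verdict was reported.

**What I did:** I gripped the larger opener and slid its blade 30 mm into the notch. Tilting the handle down 23° about the sill popped the cover. I then put the opener back at its old spot on the bench, lifted the cover out by its long sides, levelled it and set it in the steel tray.

**Checks:**
- **Pop:** all three cameras showed the cover's notch edge raised. It was about 31 mm above the sill and tipped about 0.22 rad, with the blade still in the notch and no finger on the cover.
- **Cover in the tray:** top side up and near the middle by eye. Its top face measured 18.2 mm above the tray floor at its centre and 30 mm towards the rear, so it sits level (plate centre about 15 mm).
- **Opener:** flat on the bench, with nothing there higher than about 21 mm.
- **Bystanders:** each was found within about 4 pixels of its starting place in the scene camera, and nothing looks moved.
- **Gripper:** open and clear of everything.

**Failed or disagreed:** in the last wrist picture my automatic fit of the cover's position also caught points on the gripper, so its centre figure (−15, 18 mm) and its height 30 mm towards the front were unusable. For those I relied on the picture and the other heights. Early on, the scene and side cameras differed by 3 to 5 mm in y. The wrist camera settled that to about 1 mm.

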